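Swap the two tins in the counter display rack

TASK

Swap the short and the tall tin in the dark wooden display rack, so that each stands upright and fully down in the pocket where the other was, long side along the pocket. Set the short tin down on the black rubber mat meanwhile and let go of it there, since the fences let you grip it only on two faces in one pocket and on the other two in the other. Keep the tins upright, lower them gently into the rack, and leave the other goods where they are.

Things in the scene. Friction and masses are not known exactly. Their poses are not given: they have to be found in the camera images.
- rack: Fixed dark wooden rack: base 130 (x) x 300 (y) x 12 mm, origin centre of its underside. Two pockets 72 (x) x 52 (y) mm on the base top at y = +85 and -85 mm, each with two facing fences 8 mm thick, 82 mm high above the pocket floor, leaning out 6 degrees, and lips 6 mm wide and high on the other two sides. Tins fit only with their 64 mm side along rack x (either end first).
- side_fence_bay (a point): Centre of the floor of the pocket at rack y = +85 mm. Its fences, 60 mm long, stand on its +y and -y sides; open (lip only) on +x and -x: a short tin in it can be gripped only along rack x, over its 64 mm.
- front_back_bay (a point): Centre of the floor of the pocket at rack y = -85 mm. Its fences, 44 mm long, stand on its +x and -x sides; open (lip only) on +y and -y: a short tin in it can be gripped only along rack y, over its 44 mm.
- short_tin: Short bare-metal rectangular tin with a paper band, 64 (x) x 44 (y) x 78 (z) mm, about 0.22 kg; its top lies below the fence tops. Origin: centre of the underside, z up. It starts in one of the two pockets.
- tall_tin: Tall bare-metal rectangular tin with a paper band, 64 (x) x 44 (y) x 150 (z) mm, about 0.35 kg; it rises 68 mm above the fences and can be gripped there either way. Origin: centre of the underside, z up. It starts in the other pocket.
- mat: Fixed black rubber mat 150 x 150 mm, 3 mm thick, on the counter, kept clear for setting things down. Origin: centre of its underside.
- can: Bystander: round can, 66 mm across, 80 mm high, just beyond the rack. Origin: centre of its underside.
- jar: Bystander: amber jar with dark lid, 64 mm across, 85 mm high, just on the robot's side of the rack. Origin: centre of its underside.
- sauce_bottle: Bystander: amber sauce bottle, 66 mm across, 200 mm high, beyond the mat. Origin: centre of its underside.
- bowl: Bystander: white bowl, 120 mm across, 50 mm high. Origin: centre of its underside.
- carton: Bystander: cardboard carton 100 x 150 x 60 mm, beside the mat. Origin: centre of its underside.
- can2: Bystander: round can, 76 mm across, 100 mm high. Origin: centre of its underside.
Not all that is in view belongs to the job. Leave any red look-alike of the tall_tin alone. What is shaped like the short_tin but blue is not meant.

How it is judged (in metres and radians):
On the way:
1. the short tin stands upright on the rubber mat, let go (z of short_tin in the frame of mat between -0.002 and 0.007 m and x of short_tin in the frame of mat between -0.075 and 0.075 m and y of short_tin in the frame of mat between -0.075 and 0.075 m and angle between short_tin's own z axis and vertical below 0.1 rad and contact force between short_tin and the fingers below 0.3 N and linear speed of short_tin below 0.02 m/s), for 0.2 s.
At the end, for the whole second after the job is handed in: Each tin stands at rest and released in the pocket where the other one started: its origin within 8 mm of the pocket's centre and less than 3 mm above the pocket floor, upright within 0.08 rad, its long side within 0.2 rad of rack x (((horizontal distance between short_tin and side_fence_bay below 0.008 m and z of short_tin in the frame of side_fence_bay below 0.003 m and angle between the x axis of each of short_tin, tall_tin and the x axis of rack, either way round below 0.2 rad and horizontal distance between tall_tin and front_back_bay below 0.008 m and z of tall_tin in the frame of front_back_bay below 0.003 m) or (horizontal distance between short_tin and front_back_bay below 0.008 m and z of short_tin in the frame of front_back_bay below 0.003 m and angle between the x axis of each of short_tin, tall_tin and the x axis of rack, either way round below 0.2 rad and horizontal distance between tall_tin and side_fence_bay below 0.008 m and z of tall_tin in the frame of side_fence_bay below 0.003 m)) and distance of each of short_tin, tall_tin from where it was at the start of the episode above 0.1 m and angle between each of short_tin, tall_tin's own z axis and vertical below 0.08 rad and linear speed of each of short_tin, tall_tin below 0.02 m/s); the robot touches nothing.
It fails at once if a tin is tipped by more than 0.5 rad (angle between any of short_tin, tall_tin's own z axis and vertical above 0.5 rad).
It fails at once if a tin is dropped or rammed into the rack (more than 60 N between them) (contact force between any of short_tin, tall_tin and rack above 60 N).
It fails at once if one of the other goods is moved by more than 30 mm or knocked over (distance of any of can, jar, sauce_bottle, bowl, carton, can2 from where it was at the start of the episode above 0.03 m or angle between any of can, jar, sauce_bottle, bowl, carton, can2's own z axis and vertical above 0.4 rad).
It also fails if it takes over 69 s, if anything falls off the work surface, if the arm or the gripper's body presses on something with over 40 N, if the wrist force passes 120 N, or if a joint passes its speed limit or range.

ROBOT

A 6-joint arm with a two-finger parallel gripper is mounted at the origin on the work surface. World frame = base frame: x ahead of the robot, y to its left, z up, the work surface at z = 0. Lengths are in mm, angles in rad, forces in N, time in s.
With the tool pointing down it reaches from about 400 to 925 mm from the base axis. Payload 3.4 kg.
Tool frame: the origin (TCP) lies between the finger pads; the fingertips stand 22 mm ahead of it and the grasp point (between the pads) lies 3 mm ahead of it; z points along the fingers, y is the line along which they close (so a half turn about z gives the same grasp; the last joint's range is limited). The gripper opens to 85 mm and grips with 20 to 120 N. Pads are 22 mm wide; open, the fingers measure 114 mm over their backs; the gripper's body (76 mm by 85 mm) begins 54 mm behind the grasp point. The pads swing forward as they close: fully open they stand 13 mm farther back than shut.
Start: joints at [1.034, 0.307, 1.506, -0, 1.328, -0.073], TCP at [256.735, 514.508, 253.305] pointing down, gripper open.
Joint ranges: [-3.12, 3.12], [-1.05, 2.28], [0.14, 2.33], [-1.42, 4.57], [0.1, 2.73], [-2.68, 2.68]. Speed limits (rad/s): [2.57, 2.57, 3.14, 3.14, 3.14, 3.14].

INTERFACE

Orientations are given as a unit quaternion [x, y, z, w].
In Python, from rig import ctrl gives the robot as it stands.
- The arm moves only by the tool send_rows, never from a script. Its argument "commands" is a list of rows, each an object with "dp": the shift along the tool's x, y, z scaled (see below), a list of three; "angular": the turn, a rotation vector about the tool's x, y, z scaled (see below), a list of three; "grip": the opening, from 0 (shut) to 1 (fully open). A call has 1 to 12 rows; each row is the pose to reach, as a shift and turn from the pose commanded when the call began, along the tool's axes at that moment; what a row does not reach only later rows make up. The controller multiplies each number of a shift by 0.5 m and each number of a turn by 45 degrees. A row lasts 1/12 s, in which the tool goes at most 41.7 mm and 7.16 degrees, less where a joint would pass 70% of its speed; a pose out of reach is approached as far as the arm can. A call with a number of a shift or a turn outside -1 to 1 is refused whole. A call with a gripper value outside its range is refused whole. The fingers move at their own pace and stop on an object; the grip force is fixed at half the most. Time passes only in rows, so rows that repeat a pose let the fingers close. It gives the time, the measured TCP pose, the force, the opening and the grip force at its end, in the units of the state.
- ctrl.get_state(): the state, without advancing time (a new reading comes with each control period).
- ctrl.get_image(name): name is "side" or "top" or "wrist"; returns the picture (384x512x3 uint8, red, green, blue); there is no depth.
- ctrl.camera_model(name): a dict with "camera_matrix" (3x3 intrinsics, pixels), "eye" and "rotation" of the camera in the world; the wrist camera has in their place "T_tool_cam" (4x4, takes a point from camera to tool coordinates, whose origin is the TCP and whose axes are the flange's). Camera axes: x right, y down, z forward; pixel columns grow to the right and rows downward; lengths in mm; the calibration is good to about 2 mm. A picture is of the moment at which its call begins: read the wrist's pose just before it. camera_model takes no time and is no camera call.
- ctrl.finish_job(): hands the job in; it is judged then, once.
The state is a dict: "time_s": time; "joints": joint angles; "qd": joint speeds; "joint_efforts": joint torques, N m; "tcp_pos": TCP position; "tool_rot": TCP orientation; "ft_force": force on the tool from outside, world axes, zero at the start; "ft_torque": the same for the moment, N m; "finger_gap": finger opening in mm; "grasp_force": force on a finger pad.
Only numpy, scipy, OpenCV 4.12 (cv2) and the standard library are available. Lean on these libraries where they do the work, as an engineer would, in place of code of your own. Each camera call takes 0.05 s, during which the arm holds its last target. There are 200 camera calls.

## Working session

There is one attempt and no reset: what is moved stays moved. The work goes in short steps, Python scripts to look and compute and a tool call to move; the robot and the scene stay as the last step left them, time stands still between calls to the robot, and variables do not carry over. Pictures are saved under pics/ and viewed, at most 10 in all, crops included, and the job is handed in when it is done.

Besides the shell and the picture viewer there is one more tool, called after ">>>" as name(argument=value, ...), one argument or row to a line, values as JSON. send_rows: Moves the arm, as the interface text tells. Shifts and turns lie within -1 to 1; 1 stands for 0.5 m of shift or 45 degrees of turn. Its arguments: {"type":"object","properties":{"commands":{"type":"array","items":{"type":"object","properties":{"dp":{"type":"array","items":{"type":"number","minimum":-1,"maximum":1}},"angular":{"type":"array","items":{"type":"number","minimum":-1,"maximum":1}},"grip":{"type":"number"}}}}},"required":["commands"]}

```bash
ls; mkdir -p pics
python3 - <<'E'
from rig import ctrl
import cv2,numpy as np
s=ctrl.get_state();print(s)
for n in("top","side"):
    cv2.imwrite(f"pics/{n}0.png",ctrl.get_image(n)[:,:,::-1])
for n in("top","side","wrist"):print(n,ctrl.camera_model(n))
E
```

```text
pics
{'time_s': 0.0, 'joints': array([ 1.03449765e+00,  3.07559893e-01,  1.50767381e+00, -2.79885901e-05,
        1.32841844e+00, -7.35223264e-02]), 'qd': array([ 0.00021261,  0.00017714, -0.00039891, -0.00014498, -0.0001109 ,
       -0.00030724]), 'joint_efforts': array([ 6.53015741e-04, -4.57558072e+01, -2.51915395e+01, -2.01978314e-04,
        1.30378469e-02,  1.44326305e-05]), 'tcp_pos': array([256.40267177, 513.92839772, 252.38836027]), 'tool_rot': array([ 2.29325517e-01,  9.73349242e-01, -9.86320749e-04, -2.96181113e-04]), 'ft_force': array([-0.25539411, -0.5900483 , -0.29087193]), 'ft_torque': array([0.05089101, 0.0347652 , 0.02202971]), 'grasp_force': 0.0, 'finger_gap': 85.5011516528264}
top {'camera_matrix': array([[362.4133808 ,   0.        , 252.8477412 ],
       [  0.        , 362.4133808 , 190.61606369],
       [  0.        ,   0.        ,   1.        ]]), 'eye': array([ 462.03071442,  -26.18356205, 1160.56989678]), 'rotation': array([-0.70395248,  0.70855391, -0.03301271,  0.03622744])}
side {'camera_matrix': array([[350.05515642,   0.        , 248.75490332],
       [  0.        , 350.05515642, 196.58921141],
       [  0.        ,   0.        ,   1.        ]]), 'eye': array([ 207.00162502, -779.71435496,  875.34289771]), 'rotation': array([ 0.89847541, -0.20055438,  0.09407913, -0.37903693])}
wrist {'camera_matrix': array([[284.40723667,   0.        , 255.22852603],
       [  0.        , 284.40723667, 191.49526149],
       [  0.        ,   0.        ,   1.        ]]), 'T_tool_cam': array([[ 5.17177800e-04, -9.60022666e-01, -2.79921799e-01,
         6.94775629e+01],
       [ 9.99999493e-01,  7.38339814e-04, -6.84639138e-04,
         1.64939747e-01],
       [ 8.63946499e-04, -2.79921303e-01,  9.60022561e-01,
        -1.19873583e+02],
       [ 0.00000000e+00,  0.00000000e+00,  0.00000000e+00,
         1.00000000e+00]])}
```

View pics/top0.png

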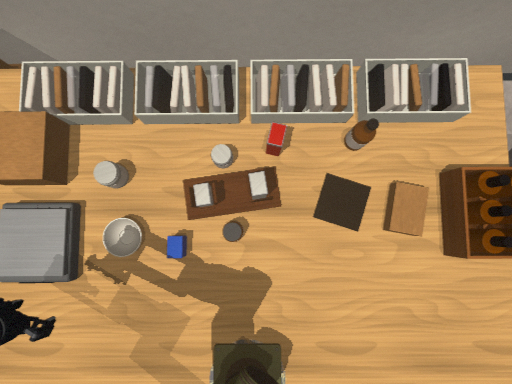

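View pics/side0.png

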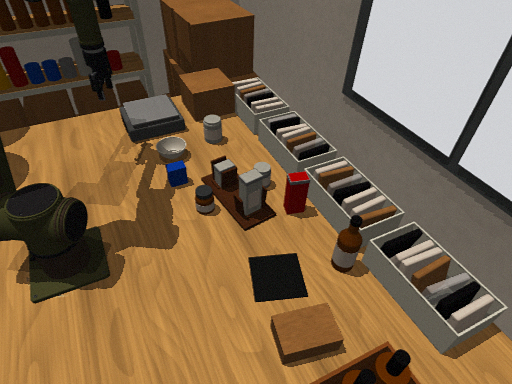

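The tins are in the rack: the short one at top-view (203,195), the tall one at (260,185). In the side view they are at (222,172) and (250,193). The look-alikes are the blue block at (177,246), shaped like the short tin, and the red tin at (276,138), shaped like the tall one; I'm leaving both alone. I choose the bare-metal pair in the rack. The mat is at (342,202). Next I'll check this in a close crop and measure.

```bash
cat > h.py <<'E'
from rig import ctrl
import cv2,numpy as np
from scipy.spatial.transform import Rotation as R
def cam(n):
    m=ctrl.camera_model(n);K=m["camera_matrix"]
    if n=="wrist":
        s=ctrl.get_state();Rt=R.from_quat(s["tool_rot"]).as_matrix();T=m["T_tool_cam"]
        return K,s["tcp_pos"]+Rt@T[:3,3],Rt@T[:3,:3]
    return K,np.array(m["eye"]),R.from_quat(m["rotation"]).as_matrix()
def ray(c,uv,z):
    K,e,Rm=c
    uv=np.asarray(uv,float).reshape(-1,2)
    d=(Rm@np.linalg.inv(K)@np.c_[uv,np.ones(len(uv))].T).T
    return e+d*((z-e[2])/d[:,2])[:,None]
def proj(c,P):
    K,e,Rm=c
    q=K@Rm.T@(np.atleast_2d(P)-e).T
    return (q[:2]/q[2]).T
def blobs(mask,amin):
    for c in cv2.findContours(mask.astype(np.uint8),cv2.RETR_EXTERNAL,cv2.CHAIN_APPROX_NONE)[0]:
        if cv2.contourArea(c)>amin: yield c
E
python3 - <<'E'
from h import *
t=cv2.imread("pics/top0.png");s=cv2.imread("pics/side0.png")
a=cv2.resize(t[150:235,165:300],None,fx=5.5,fy=5.5,interpolation=cv2.INTER_CUBIC)
cv2.imwrite("pics/crop.png",a[:467,:742])
c=cam("top")
hsv=cv2.cvtColor(t,cv2.COLOR_BGR2HSV)
H,S,V=cv2.split(hsv)
print(hsv[183,232],hsv[205,232],hsv[195,203],hsv[185,260],hsv[202,342])
for nm,mask,z in [("mat",(V<50),3),("rack",(V<110)&(S>80),12),("white",(V>150)&(S<50),78+12)]:
    for k in blobs(mask,150):
        r=cv2.minAreaRect(k)
        if 160<r[0][1]<250 and 170<r[0][0]<390:
            P=ray(c,cv2.boxPoints(r),z);ctr=P.mean(0);e1=P[1]-P[0];e2=P[2]-P[1]
            print(nm,r[0],ctr.round(1),[(round(float(np.linalg.norm(e[:2])),1),round(float(np.degrees(np.arctan2(e[1],e[0])))%180,1)) for e in(e1,e2)])
E
```

```text
[ 12 160 105] [ 13 161 108] [ 23  29 219] [ 23  29 210] [ 19 119  58]
rack (389.2549133300781, 206.25650024414062) [ 522.7 -452.8   12. ] [(151.8, 169.7), (19.2, 81.6)]
rack (341.85894775390625, 201.61334228515625) [ 538.4 -303.4   12. ] [(148.2, 161.3), (148.4, 71.8)]
rack (231.59823608398438, 192.63870239257812) [569.3  46.2  12. ] [(299.4, 98.4), (129.9, 8.0)]
white (201.3959503173828, 193.8236846923828) [558.8 131.1  90. ] [(43.2, 98.4), (63.3, 9.0)]
white (257.5810852050781, 182.98646545410156) [590.1 -35.9  90. ] [(45.6, 99.2), (67.4, 8.8)]
```

View pics/crop.png

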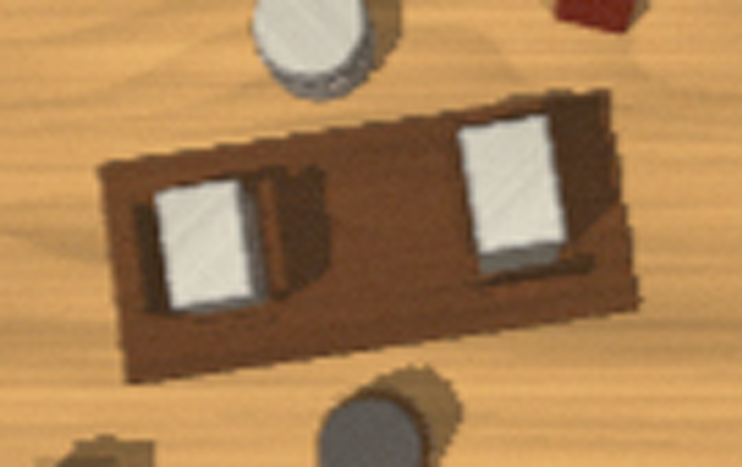

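The crop shows the bare-metal short tin at (203,195) between fences on its left and right (±y), so it is in side_fence_bay. The tall tin at (260,185) has fences above and below (±x), so it is in front_back_bay. The rack is at about (569,46) with a yaw of 8.4°, and neither choice is a look-alike. I'll go above the short tin first.

```bash
cat >> h.py <<'E'
def rel(xyz,yaw):
    "dp, angular (scaled) from the present pose to TCP xyz, tool down, tool y heading yaw deg (or its half turn)"
    s=ctrl.get_state();R0=R.from_quat(s["tool_rot"])
    h=R0.as_matrix()[:,1];cur=np.degrees(np.arctan2(h[1],h[0]))
    yaw=cur+(yaw-cur+90)%180-90
    a=np.radians(yaw);y=np.array([np.cos(a),np.sin(a),0]);z=np.array([0,0,-1.])
    R1=R.from_matrix(np.c_[np.cross(y,z),y,z])
    print("dp",(R0.inv().apply(np.array(xyz)-s["tcp_pos"])/500).round(4),"ang",np.degrees((R0.inv()*R1).as_rotvec()/45).round(4),"j6 %.2f t %.1f"%(s["joints"][5],s["time_s"]))
E
python3 - <<'E'
from h import *
c=cam("top");t=cv2.imread("pics/top0.png");V=t.max(2).astype(int);S=V-t.min(2)
for k in blobs((V>150)&(S<45),150):
    r=cv2.minAreaRect(k)
    if 250<r[0][0]<265 and 160<r[0][1]<250: print(r,ray(c,[r[0]],162))
rel([558,131,250],8.4)
E
```

```text
((257.5810852050781, 182.98646545410156), (22.522661209106445, 15.289106369018555), 80.53767395019531) [[581.35816641 -35.21161047 162.        ]]
dp [-0.8817 -0.4161  0.0056] ang [-2.3000e-03  1.0000e-03  1.2241e+00] j6 -0.07 t 0.1
```

>>> send_rows(
  commands=[
    {"dp": [-0.882, -0.416, 0.005], "angular": [-0.002, 0.001, 1.0], "grip": 1},
    {"dp": [-0.882, -0.416, 0.005], "angular": [-0.002, 0.001, 1.0], "grip": 1},
    {"dp": [-0.882, -0.416, 0.005], "angular": [-0.002, 0.001, 1.0], "grip": 1},
    {"dp": [-0.882, -0.416, 0.005], "angular": [-0.002, 0.001, 1.0], "grip": 1},
    {"dp": [-0.882, -0.416, 0.005], "angular": [-0.002, 0.001, 1.0], "grip": 1},
    {"dp": [-0.882, -0.416, 0.005], "angular": [-0.002, 0.001, 1.0], "grip": 1},
    {"dp": [-0.882, -0.416, 0.005], "angular": [-0.002, 0.001, 1.0], "grip": 1},
    {"dp": [-0.882, -0.416, 0.005], "angular": [-0.002, 0.001, 1.0], "grip": 1},
    {"dp": [-0.882, -0.416, 0.005], "angular": [-0.002, 0.001, 1.0], "grip": 1},
    {"dp": [-0.882, -0.416, 0.005], "angular": [-0.002, 0.001, 1.0], "grip": 1},
    {"dp": [-0.882, -0.416, 0.005], "angular": [-0.002, 0.001, 1.0], "grip": 1},
    {"dp": [-0.882, -0.416, 0.005], "angular": [-0.002, 0.001, 1.0], "grip": 1},
  ],
)

```text
time_s: 1.1
tcp_pos: [560.3, 128.3, 250.4]
tool_rot: [0.585, 0.811, 0.0, 0.0]
ft_force: [-0.4, 0.5, 0.2]
finger_gap: 85.4
grasp_force: 0.0
```

Run:
```python
from h import *
rel([558,131,250],8.4)
```

```text
dp [ 0.0065 -0.0026  0.0008] ang [ 0.0013 -0.0003  0.2219] j6 -0.17 t 1.1
```

>>> send_rows(
  commands=[
    {"dp": [0.0065, -0.0026, 0.0], "angular": [0.001, 0, 0.222], "grip": 1},
    {"dp": [0.0065, -0.0026, 0.0], "angular": [0.001, 0, 0.222], "grip": 1},
    {"dp": [0.0065, -0.0026, 0.0], "angular": [0.001, 0, 0.222], "grip": 1},
    {"dp": [0.0065, -0.0026, 0.0], "angular": [0.001, 0, 0.222], "grip": 1},
  ],
)

```text
time_s: 1.43
tcp_pos: [555.9, 133.9, 250.3]
tool_rot: [0.652, 0.758, 0.0, -0.001]
ft_force: [-0.7, -0.2, -0.3]
finger_gap: 85.6
grasp_force: 0.0
```

Run:
```python
from h import *
c=cam("wrist");im=ctrl.get_image("wrist")[:,:,::-1].copy();cv2.imwrite("pics/w1.png",im)
V=im.max(2).astype(int);S=V-im.min(2)
for k in blobs((V>150)&(S<45),1000):
    r=cv2.minAreaRect(k);P=ray(c,cv2.boxPoints(r),90);e=P[1]-P[0];f=P[2]-P[1]
    print(r,P.mean(0),[(np.linalg.norm(v),np.degrees(np.arctan2(v[1],v[0]))) for v in(e,f)])
    print(P[:,:2].round(1).tolist())
```

```text
((256.0, 299.0), (36.0, 40.0), 90.0) [579.04522725  -5.13276234  90.        ] [(np.float64(45.18648986117921), np.float64(8.658047658579765)), (np.float64(48.59174498772119), np.float64(-80.23341284389141))]
[[553.1, 15.5], [597.7, 22.3], [606.0, -25.6], [559.4, -32.7]]
((258.0, 183.5), (41.0, 62.0), 90.0) [560.37806866 131.2318158   90.        ] [(np.float64(61.82554967571016), np.float64(8.61488381156063)), (np.float64(43.14631390950232), np.float64(-79.50277498637683))]
[[526.5, 147.9], [587.7, 157.2], [595.5, 114.8], [531.8, 105.1]]
((491.1068115234375, 165.32078552246094), (91.34075927734375, 286.1612243652344), 18.69898223876953) [789.16855528 166.0030792   90.        ] [(np.float64(274.50176797730484), np.float64(90.10894029246933)), (np.float64(85.51867093591814), np.float64(-7.03722288484597))]
[[740.2, 37.1], [739.7, 311.6], [824.6, 301.2], [852.1, 14.1]]
```

View pics/w1.png

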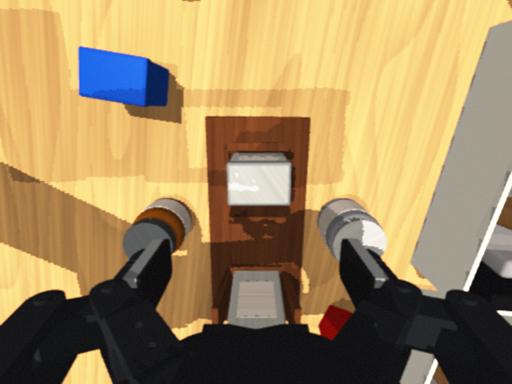

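The wrist view shows the short tin's top at (258,183), framed by its left and right fences, with the tall tin below it at (256,300). The blue block and red tin are clear of both. The jar (150,235) and can (355,225) are clear of the finger paths.

Run:
```python
from h import *
rel([559.6,131.2,63],8.5)
```

```text
dp [-0.0076  0.0067  0.3749] ang [-0.0008 -0.0018  0.0022] j6 0.01 t 1.5
```

>>> send_rows(
  commands=[
    {"dp": [-0.0076, 0.0067, 0.08], "angular": [-0.001, -0.002, 0.002], "grip": 1},
    {"dp": [-0.0076, 0.0067, 0.16], "angular": [-0.001, -0.002, 0.002], "grip": 1},
    {"dp": [-0.0076, 0.0067, 0.22], "angular": [-0.001, -0.002, 0.002], "grip": 1},
    {"dp": [-0.0076, 0.0067, 0.22], "angular": [-0.001, -0.002, 0.002], "grip": 1},
    {"dp": [-0.0076, 0.0067, 0.22], "angular": [-0.001, -0.002, 0.002], "grip": 1},
  ],
)

```text
time_s: 1.9
tcp_pos: [558.5, 131.3, 139.5]
tool_rot: [0.653, 0.758, -0.001, -0.001]
ft_force: [0.4, 0.2, 1.0]
finger_gap: 85.2
grasp_force: 0.0
```

Run:
```python
from h import *
rel([559.6,131.2,63],8.5)
```

```text
dp [-0.0005  0.0027  0.153 ] ang [-0.0047  0.0003  0.    ] j6 0.01 t 1.9
```

>>> send_rows(
  commands=[
    {"dp": [0, 0.002, 0.05], "angular": [-0.003, 0, 0], "grip": 1},
    {"dp": [0, 0.002, 0.1], "angular": [-0.003, 0, 0], "grip": 1},
    {"dp": [0, 0.002, 0.15], "angular": [-0.003, 0, 0], "grip": 1},
    {"dp": [0, 0.002, 0.153], "angular": [-0.003, 0, 0], "grip": 1},
    {"dp": [0, 0.002, 0.153], "angular": [-0.003, 0, 0], "grip": 0},
    {"dp": [0, 0.002, 0.153], "angular": [-0.003, 0, 0], "grip": 0},
    {"dp": [0, 0.002, 0.153], "angular": [-0.003, 0, 0], "grip": 0},
    {"dp": [0, 0.002, 0.153], "angular": [-0.003, 0, 0], "grip": 0},
    {"dp": [0, 0.002, 0.153], "angular": [-0.003, 0, 0], "grip": 0},
    {"dp": [0, 0.002, 0.153], "angular": [-0.003, 0, 0], "grip": 0},
  ],
)

```text
time_s: 2.73
tcp_pos: [562.2, 131.6, 66.9]
tool_rot: [0.653, 0.757, 0.002, 0.002]
ft_force: [-2.0, -0.1, 6.8]
finger_gap: 63.4
grasp_force: 68.5
```

>>> send_rows(
  commands=[
    {"dp": [0, 0, -0.02], "angular": [0, 0, 0], "grip": 0},
    {"dp": [0, 0, -0.06], "angular": [0, 0, 0], "grip": 0},
    {"dp": [0, 0, -0.11], "angular": [0, 0, 0], "grip": 0},
    {"dp": [0, 0, -0.17], "angular": [0, 0, 0], "grip": 0},
    {"dp": [0, 0, -0.24], "angular": [0, 0, 0], "grip": 0},
    {"dp": [0, 0, -0.31], "angular": [0, 0, 0], "grip": 0},
    {"dp": [0, 0, -0.38], "angular": [0, 0, 0], "grip": 0},
    {"dp": [0, 0, -0.42], "angular": [0, 0, 0], "grip": 0},
    {"dp": [0, 0, -0.42], "angular": [0, 0, 0], "grip": 0},
    {"dp": [0, 0, -0.42], "angular": [0, 0, 0], "grip": 0},
  ],
)

```text
time_s: 3.57
tcp_pos: [561.3, 131.2, 276.7]
tool_rot: [0.653, 0.757, 0.003, 0.003]
ft_force: [-0.9, -0.2, -2.6]
finger_gap: 63.1
grasp_force: 68.0
```

Run:
```python
from h import *
print(ctrl.get_state()["tcp_pos"],ctrl.get_state()["tool_rot"])
rel([538.4,-303.4,270],-18.2)
K=cam("top");print(ray(K,[[341.86,201.6]],3))
```

```text
[561.3100223  131.24756306 276.71416883] [0.65335292 0.75704169 0.00312544 0.00284148]
dp [-0.8532 -0.1726  0.0122] ang [ 0.0106 -0.0022  0.5913] j6 0.01 t 3.6
[[ 538.61123147 -305.54252719    3.        ]]
```

>>> send_rows(
  commands=[
    {"dp": [-0.03, -0.006, 0], "angular": [0, 0, 0], "grip": 0},
    {"dp": [-0.09, -0.018, 0], "angular": [0, 0, 0], "grip": 0},
    {"dp": [-0.17, -0.034, 0], "angular": [0, 0, 0], "grip": 0},
    {"dp": [-0.25, -0.05, 0], "angular": [0, 0, 0], "grip": 0},
    {"dp": [-0.33, -0.066, 0], "angular": [0, 0, 0], "grip": 0},
    {"dp": [-0.41, -0.083, 0], "angular": [0, 0, 0], "grip": 0},
    {"dp": [-0.49, -0.1, 0], "angular": [0, 0, 0], "grip": 0},
    {"dp": [-0.57, -0.115, 0], "angular": [0, 0, 0], "grip": 0},
    {"dp": [-0.65, -0.131, 0], "angular": [0, 0, 0], "grip": 0},
    {"dp": [-0.73, -0.147, 0], "angular": [0, 0, 0], "grip": 0},
    {"dp": [-0.8, -0.161, 0], "angular": [0, 0, 0], "grip": 0},
    {"dp": [-0.84, -0.169, 0], "angular": [0, 0, 0], "grip": 0},
  ],
)

```text
time_s: 4.57
tcp_pos: [536.5, -300.5, 271.4]
tool_rot: [0.654, 0.756, -0.0, -0.0]
ft_force: [0.9, 0.6, -1.9]
finger_gap: 63.4
grasp_force: 68.0
```

>>> send_rows(
  commands=[
    {"dp": [0, 0, 0], "angular": [0, 0, 0], "grip": 0},
    {"dp": [0, 0, 0.05], "angular": [0, 0, 0], "grip": 0},
    {"dp": [0, 0, 0.11], "angular": [0, 0, 0], "grip": 0},
    {"dp": [0, 0, 0.17], "angular": [0, 0, 0], "grip": 0},
    {"dp": [0, 0, 0.23], "angular": [0, 0, 0], "grip": 0},
    {"dp": [0, 0, 0.29], "angular": [0, 0, 0], "grip": 0},
    {"dp": [0, 0, 0.34], "angular": [0, 0, 0], "grip": 0},
    {"dp": [0, 0, 0.37], "angular": [0, 0, 0], "grip": 0},
    {"dp": [0, 0, 0.38], "angular": [0, 0, 0], "grip": 0},
    {"dp": [0, 0, 0.38], "angular": [0, 0, 0], "grip": 0},
  ],
)

```text
time_s: 5.4
tcp_pos: [536.9, -294.7, 81.2]
tool_rot: [0.653, 0.757, 0.001, -0.002]
ft_force: [1.4, -0.2, -2.0]
finger_gap: 63.5
grasp_force: 67.9
```

>>> send_rows(
  commands=[
    {"dp": [0, 0, 0.014], "angular": [0, 0, 0], "grip": 0},
    {"dp": [0, 0, 0.026], "angular": [0, 0, 0], "grip": 0},
    {"dp": [0, 0, 0.034], "angular": [0, 0, 0], "grip": 0},
    {"dp": [0, 0, 0.039], "angular": [0, 0, 0], "grip": 0},
    {"dp": [0, 0, 0.042], "angular": [0, 0, 0], "grip": 0},
    {"dp": [0, 0, 0.044], "angular": [0, 0, 0], "grip": 0},
    {"dp": [0, 0, 0.046], "angular": [0, 0, 0], "grip": 0},
    {"dp": [0, 0, 0.046], "angular": [0, 0, 0], "grip": 0},
  ],
)

```text
time_s: 6.07
tcp_pos: [539.0, -296.7, 61.2]
tool_rot: [0.653, 0.757, 0.001, 0.001]
ft_force: [-0.1, -0.7, -2.1]
finger_gap: 63.2
grasp_force: 67.9
```

>>> send_rows(
  commands=[
    {"dp": [0, 0, 0.003], "angular": [0, 0, 0], "grip": 0},
    {"dp": [0, 0, 0.006], "angular": [0, 0, 0], "grip": 0},
    {"dp": [0, 0, 0.009], "angular": [0, 0, 0], "grip": 0},
    {"dp": [0, 0, 0.009], "angular": [0, 0, 0], "grip": 0},
  ],
)

```text
time_s: 6.4
tcp_pos: [539.1, -296.8, 57.9]
tool_rot: [0.653, 0.757, 0.001, 0.002]
ft_force: [-2.0, 0.2, 6.0]
finger_gap: 63.8
grasp_force: 68.5
```

Contact (+6 N). Release, then rise.

>>> send_rows(
  commands=[
    {"dp": [0, 0, 0], "angular": [0, 0, 0], "grip": 1},
    {"dp": [0, 0, 0], "angular": [0, 0, 0], "grip": 1},
    {"dp": [0, 0, 0], "angular": [0, 0, 0], "grip": 1},
    {"dp": [0, 0, 0], "angular": [0, 0, 0], "grip": 1},
    {"dp": [0, 0, 0], "angular": [0, 0, 0], "grip": 1},
    {"dp": [0, 0, 0], "angular": [0, 0, 0], "grip": 1},
    {"dp": [0, 0, 0], "angular": [0, 0, 0], "grip": 1},
  ],
)

```text
time_s: 6.98
tcp_pos: [539.0, -296.6, 56.5]
tool_rot: [0.653, 0.757, 0.001, 0.001]
ft_force: [0.2, -1.1, 0.1]
finger_gap: 85.2
grasp_force: 0.0
```

>>> send_rows(
  commands=[
    {"dp": [0, 0, -0.02], "angular": [0, 0, 0], "grip": 1},
    {"dp": [0, 0, -0.06], "angular": [0, 0, 0], "grip": 1},
    {"dp": [0, 0, -0.12], "angular": [0, 0, 0], "grip": 1},
    {"dp": [0, 0, -0.2], "angular": [0, 0, 0], "grip": 1},
    {"dp": [0, 0, -0.28], "angular": [0, 0, 0], "grip": 1},
    {"dp": [0, 0, -0.36], "angular": [0, 0, 0], "grip": 1},
    {"dp": [0, 0, -0.42], "angular": [0, 0, 0], "grip": 1},
    {"dp": [0, 0, -0.44], "angular": [0, 0, 0], "grip": 1},
    {"dp": [0, 0, -0.44], "angular": [0, 0, 0], "grip": 1},
  ],
)

```text
time_s: 7.73
tcp_pos: [539.8, -297.7, 281.4]
tool_rot: [0.653, 0.757, 0.002, 0.005]
ft_force: [-0.3, -0.3, -0.9]
finger_gap: 86.0
grasp_force: 0.0
```

Run:
```python
from h import *
c=cam("wrist");im=ctrl.get_image("wrist")[:,:,::-1].copy()
cv2.imwrite("pics/w2.png",im)
V=im.max(2).astype(int);S=V-im.min(2)
for k in blobs((V>150)&(S<45),800):
    r=cv2.minAreaRect(k);P=ray(c,cv2.boxPoints(r),81);e=P[1]-P[0];f=P[2]-P[1]
    print(r,P.mean(0),[(np.linalg.norm(v),np.degrees(np.arctan2(v[1],v[0]))) for v in(e,f)])
print(ctrl.get_state()["tcp_pos"])
rel([581.3,-36.5,270],8.5)
```

```text
((482.48602294921875, 251.60687255859375), (61.30677032470703, 30.825838088989258), 7.4314093589782715) [ 842.67481925 -358.83304094   81.        ] [(np.float64(42.750084943520775), np.float64(103.0736946531169)), (np.float64(79.39852129075426), np.float64(0.3825225415661953))]
((389.9291687011719, 216.11973571777344), (43.78641891479492, 52.38322448730469), 46.54815673828125) [ 712.70271232 -329.52540532   81.        ] [(np.float64(60.209281813318604), np.float64(56.8431871869542)), (np.float64(57.989771545109875), np.float64(-34.93613059543775))]
((467.5, 127.99998474121094), (213.99996948242188, 86.99998474121094), 90.0) [ 773.1223577  -226.86492377   81.        ] [(np.float64(87.6629177652401), np.float64(8.573750838076943)), (np.float64(242.7199449940227), np.float64(-67.01472057793637))]
[ 538.61776382 -296.94577098  278.34168557]
dp [0.5029 0.1605 0.0164] ang [ 0.0074  0.0032 -0.0021] j6 -0.72 t 7.8
```

View pics/w2.png

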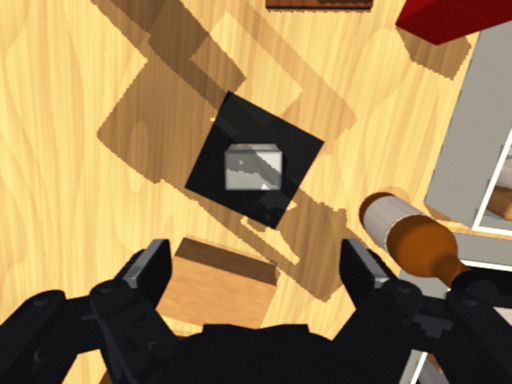

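The short tin stands upright and released on the mat at (253,170), half in the arm's shadow. Next the tall tin.

>>> send_rows(
  commands=[
    {"dp": [0.06, 0.019, 0], "angular": [0, 0, 0], "grip": 1},
    {"dp": [0.14, 0.044, 0], "angular": [0, 0, 0], "grip": 1},
    {"dp": [0.22, 0.07, 0], "angular": [0, 0, 0], "grip": 1},
    {"dp": [0.3, 0.096, 0], "angular": [0, 0, 0], "grip": 1},
    {"dp": [0.38, 0.121, 0], "angular": [0, 0, 0], "grip": 1},
    {"dp": [0.45, 0.144, 0], "angular": [0, 0, 0], "grip": 1},
    {"dp": [0.49, 0.157, 0], "angular": [0, 0, 0], "grip": 1},
    {"dp": [0.503, 0.16, 0], "angular": [0, 0, 0], "grip": 1},
    {"dp": [0.503, 0.16, 0], "angular": [0.007, 0.003, 0], "grip": 1},
    {"dp": [0.503, 0.16, 0], "angular": [0.007, 0.003, 0], "grip": 1},
    {"dp": [0.503, 0.16, 0], "angular": [0.007, 0.003, 0], "grip": 1},
  ],
)

```text
time_s: 8.7
tcp_pos: [580.1, -37.6, 275.6]
tool_rot: [0.654, 0.757, -0.001, -0.002]
ft_force: [0.7, -0.1, 0.7]
finger_gap: 85.0
grasp_force: 0.0
```

Run:
```python
from h import *
c=cam("wrist");im=ctrl.get_image("wrist")[:,:,::-1].copy()
cv2.imwrite("pics/w3.png",im)
V=im.max(2).astype(int);S=V-im.min(2)
for k in blobs((V>140)&(S<45),800):
    r=cv2.minAreaRect(k);P=ray(c,cv2.boxPoints(r),162);e=P[1]-P[0];f=P[2]-P[1]
    print(r,P.mean(0),[(np.linalg.norm(v),np.degrees(np.arctan2(v[1],v[0]))) for v in(e,f)])
    print(P[:,:2].round(1).tolist())
print(ctrl.get_state()["tcp_pos"], "red",ray(cam("top"),[[271,148],[284,127]],150))
rel([581.3,-36.5,133],8.5)
```

```text
((425.42645263671875, 369.54412841796875), (47.33361053466797, 27.954269409179688), 59.036251068115234) [ 784.41815415 -200.8624864   162.        ] [(np.float64(28.178385026834018), np.float64(48.732872772743)), (np.float64(62.92033461387924), np.float64(-48.44850613640142))]
[[754.3, -187.4], [772.9, -166.2], [814.6, -213.3], [795.9, -236.5]]
((446.9374084472656, 236.34451293945312), (147.23663330078125, 123.05516815185547), 8.32564926147461) [757.45128662 -55.11170954 162.        ] [(np.float64(116.68305899835943), np.float64(97.27522335573892)), (np.float64(126.617219740218), np.float64(0.11856523080363457))]
[[697.0, -112.5], [682.2, 3.2], [808.8, 3.5], [841.7, -114.7]]
((258.5, 191.0), (50.0, 75.0), 90.0) [583.342683   -34.92912376 162.        ] [(np.float64(62.52611071958864), np.float64(8.426326550295164)), (np.float64(44.52131279865499), np.float64(-79.34493913498225))]
[[549.1, -17.5], [611.0, -8.3], [619.2, -52.1], [554.1, -61.8]]
((362.4056396484375, 79.83018493652344), (71.83956909179688, 62.911136627197266), 15.945394515991211) [649.07532721  64.40717209 162.        ] [(np.float64(43.80122727049939), np.float64(85.03664933176627)), (np.float64(54.61766638426776), np.float64(-5.875673943238105))]
[[619.2, 45.7], [623.0, 89.3], [677.4, 83.7], [676.6, 39.0]]
((467.0, 77.5), (155.0, 88.0), 90.0) [728.6776618   74.47028105 162.        ] [(np.float64(62.55125428529585), np.float64(8.272644981960005)), (np.float64(114.27643827623626), np.float64(-67.6176505567381))]
[[678.3, 123.2], [740.2, 132.2], [783.7, 26.5], [712.5, 16.0]]
[580.23539022 -37.77816241 276.00122651] red [[ 682.36271705  -74.10003919  150.        ]
 [ 742.92586109 -111.81837343  150.        ]]
dp [0.0017 0.0036 0.286 ] ang [-0.0049 -0.0025 -0.0044] j6 -0.28 t 8.8
```

View pics/w3.png

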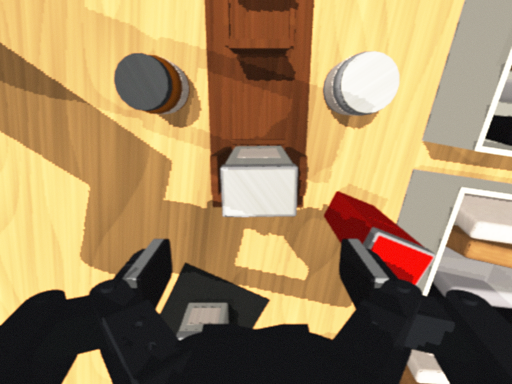

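The wrist view shows the tall tin's top at (258,191), with the red tin at (400,255) well off the finger line and the empty pocket at the top. I'll refine the rack pose from its edges in the two wrist views.

Run:
```python
from h import *
m=ctrl.camera_model("wrist");T=m["T_tool_cam"];K=m["camera_matrix"]
def wc(p,q):
    Rt=R.from_quat(q).as_matrix();return K,np.array(p)+Rt@T[:3,3],Rt@T[:3,:3]
s=ctrl.get_state()
a=np.radians(8.4);X=np.array([np.cos(a),np.sin(a)]);Y=np.array([-X[1],X[0]])
o=np.array([569.3,46.2])
for f,c,rows in [("w1",wc([555.9,133.9,250.3],[.652,.758,0,-.001]),range(125,150,4)),("w3",wc([580.1,-37.6,275.6],[.654,.757,-.001,-.002]),range(60,140,8))]:
    im=cv2.imread(f"pics/{f}.png");hsv=cv2.cvtColor(im,cv2.COLOR_BGR2HSV);mk=(hsv[:,:,2]<135)&(hsv[:,:,1]>90)
    L,Rr=[],[]
    for r in rows:
        i=262
        while mk[r,i-1] or mk[r,i-3]: i-=1
        j=262
        while mk[r,j+1] or mk[r,j+3]: j+=1
        L.append([i,r]);Rr.append([j+1,r])
    l=ray(c,L,12)[:,:2]-o;rr=ray(c,Rr,12)[:,:2]-o
    print(f,L[0],Rr[0],L[-1],Rr[-1],"x edges",(l@X).round(1),(rr@X).round(1))
    if f=="w1":
        for u in (225,245,265,290):
            v=140
            while mk[v-1,u] or mk[v-3,u]: v-=1
            print("top edge y",v,((ray(c,[[u,v]],12)[0,:2]-o)@Y).round(1))
    else:
        for u in (215,305):
            v=140
            while mk[v+1,u] or mk[v+3,u]: v+=1
            print("bot edge y",v,((ray(c,[[u,v+1]],12)[0,:2]-o)@Y).round(1))
for n,p in(("short",[559.6,131.2]),("tall",[582.4,-35.1])):print(n,(p-o)@X,(p-o)@Y)
```

```text
w1 [258, 125] [310, 125] [249, 149] [308, 149] x edges [  3.7   7.5 -21.  -59.6 -59.8   3.9  -7.4] [67.6 66.6 66.9 67.2 67.5 67.8 66.8]
top edge y 117 149.1
top edge y 117 149.2
top edge y 117 149.3
top edge y 117 149.4
w3 [208, 60] [290, 60] [262, 132] [263, 132] x edges [-59.8 -60.3 -59.4 -10.5   7.3   7.4   7.4   7.5   7.6   7.6] [41.7 48.3 53.6 66.7  8.6  8.6  8.7  8.8  8.9  8.9]
bot edge y 175 -103.5
bot edge y 147 -64.9
short 2.821115798064067 85.50515367890938
tall 1.082917339691104 -82.34152834405856
```

>>> send_rows(
  commands=[
    {"dp": [0, 0.006, 0.05], "angular": [-0.005, -0.002, -0.004], "grip": 1},
    {"dp": [0.004, 0.009, 0.11], "angular": [-0.005, -0.002, -0.004], "grip": 1},
    {"dp": [0.004, 0.009, 0.17], "angular": [-0.005, -0.002, -0.004], "grip": 1},
    {"dp": [0.004, 0.009, 0.23], "angular": [-0.005, -0.002, -0.004], "grip": 1},
    {"dp": [0.004, 0.009, 0.27], "angular": [-0.005, -0.002, -0.004], "grip": 1},
    {"dp": [0.004, 0.009, 0.284], "angular": [-0.005, -0.002, -0.004], "grip": 1},
    {"dp": [0.004, 0.009, 0.284], "angular": [-0.005, -0.002, -0.004], "grip": 1},
    {"dp": [0.004, 0.009, 0.284], "angular": [-0.005, -0.002, -0.004], "grip": 1},
  ],
)

```text
time_s: 9.42
tcp_pos: [584.8, -34.4, 135.2]
tool_rot: [0.653, 0.758, 0.001, 0.001]
ft_force: [0.2, -1.0, 0.4]
finger_gap: 85.2
grasp_force: 0.0
```

>>> send_rows(
  commands=[
    {"dp": [0, 0, 0], "angular": [0, 0, 0], "grip": 0},
    {"dp": [0, 0, 0], "angular": [0, 0, 0], "grip": 0},
    {"dp": [0, 0, 0], "angular": [0, 0, 0], "grip": 0},
    {"dp": [0, 0, 0], "angular": [0, 0, 0], "grip": 0},
    {"dp": [0, 0, 0], "angular": [0, 0, 0], "grip": 0},
    {"dp": [0, 0, 0], "angular": [0, 0, 0], "grip": 0},
    {"dp": [0, 0, 0], "angular": [0, 0, 0], "grip": 0},
  ],
)

```text
time_s: 10.0
tcp_pos: [584.8, -33.8, 136.9]
tool_rot: [0.652, 0.758, 0.001, 0.002]
ft_force: [-2.7, -1.4, 4.8]
finger_gap: 63.4
grasp_force: 66.3
```

>>> send_rows(
  commands=[
    {"dp": [0, 0, -0.02], "angular": [0, 0, 0], "grip": 0},
    {"dp": [0, 0, -0.06], "angular": [0, 0, 0], "grip": 0},
    {"dp": [0, 0, -0.11], "angular": [0, 0, 0], "grip": 0},
    {"dp": [0, 0, -0.16], "angular": [0, 0, 0], "grip": 0},
    {"dp": [0, 0, -0.21], "angular": [0, 0, 0], "grip": 0},
    {"dp": [0, 0, -0.24], "angular": [0, 0, 0], "grip": 0},
    {"dp": [0, 0, -0.24], "angular": [0, 0, 0], "grip": 0},
    {"dp": [0, 0, -0.24], "angular": [0, 0, 0], "grip": 0},
  ],
)

```text
time_s: 10.67
tcp_pos: [584.6, -33.3, 255.9]
tool_rot: [0.652, 0.758, 0.002, 0.001]
ft_force: [0.6, 0.4, -5.2]
finger_gap: 63.3
grasp_force: 67.7
```

Run:
```python
from h import *
print(ctrl.get_state()["tcp_pos"],ctrl.get_state()["tool_rot"])
rel([560.5,131.7,255],8.4)
```

```text
[584.59058202 -33.29614424 255.85344992] [0.65215163 0.75808577 0.00157848 0.0013136 ]
dp [0.3335 0.0017 0.0017] ang [ 0.0052 -0.0001  0.0043] j6 -0.28 t 10.7
```

>>> send_rows(
  commands=[
    {"dp": [0.03, 0, 0], "angular": [0, 0, 0], "grip": 0},
    {"dp": [0.09, 0, 0], "angular": [0, 0, 0], "grip": 0},
    {"dp": [0.15, 0.001, 0], "angular": [0, 0, 0], "grip": 0},
    {"dp": [0.21, 0.001, 0], "angular": [0, 0, 0], "grip": 0},
    {"dp": [0.27, 0.002, 0], "angular": [0, 0, 0], "grip": 0},
    {"dp": [0.31, 0.002, 0], "angular": [0, 0, 0.004], "grip": 0},
    {"dp": [0.33, 0.002, 0], "angular": [0, 0, 0.004], "grip": 0},
    {"dp": [0.3335, 0.002, 0], "angular": [0, 0, 0.004], "grip": 0},
    {"dp": [0.3335, 0.002, 0], "angular": [0, 0, 0.004], "grip": 0},
    {"dp": [0.3335, 0.002, 0], "angular": [0, 0, 0.004], "grip": 0},
    {"dp": [0.3335, 0.002, 0], "angular": [0, 0, 0.004], "grip": 0},
    {"dp": [0.3335, 0.002, 0], "angular": [0, 0, 0.004], "grip": 0},
  ],
)

```text
time_s: 11.67
tcp_pos: [560.6, 130.4, 254.8]
tool_rot: [0.654, 0.757, 0.001, 0.0]
ft_force: [0.0, -0.3, -4.8]
finger_gap: 63.7
grasp_force: 67.5
```

Run:
```python
from h import *
c=cam("wrist");im=ctrl.get_image("wrist")[:,:,::-1].copy()
cv2.imwrite("pics/w4.png",im)
s=ctrl.get_state();print(s["tcp_pos"],s["tool_rot"])
z=s["tcp_pos"][2]-124.9+150
V=im.max(2).astype(int);S=V-im.min(2)
for k in blobs((V>140)&(S<45),800):
    r=cv2.minAreaRect(k)
    if abs(r[0][0]-256)<40:
        P=ray(c,cv2.boxPoints(r),z);print(r,P.mean(0),P[:,:2].round(1).tolist())
rel([560.5,131.7,150],8.4)
```

```text
[560.5499048  130.47881297 254.87496319] [6.54006886e-01 7.56488174e-01 6.99341499e-04 3.82316688e-04]
((254.25814819335938, 264.56866455078125), (38.14954376220703, 170.13650512695312), 88.94881439208984) [559.51821641 144.29565892 279.97496319] [[527.4, 147.1], [589.0, 157.4], [593.0, 141.7], [528.7, 130.9]]
((253.5, 189.5), (29.0, 81.0), 90.0) [555.06947283 173.318736   279.97496319] [[540.7, 176.5], [568.0, 180.5], [569.9, 170.2], [541.7, 166.1]]
dp [ 2.400e-03 -1.000e-04  2.098e-01] ang [ 0.002  -0.0004 -0.002 ] j6 0.01 t 11.7
```

View pics/w4.png

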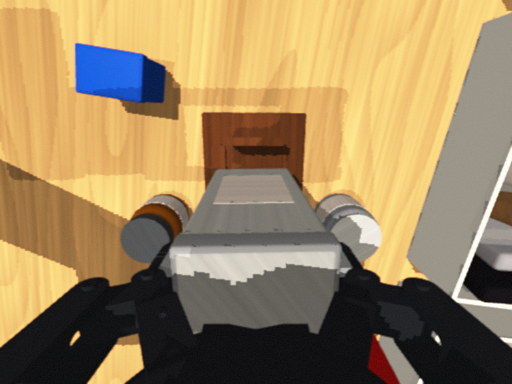

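The view shows the tall tin held upright and square. Its bottom edge is over the pocket at (262,150), with the jar and can clear on both sides. I'll lower it in steps.

>>> send_rows(
  commands=[
    {"dp": [0.0016, 0, 0.03], "angular": [0, 0, 0], "grip": 0},
    {"dp": [0.0016, 0, 0.07], "angular": [0, 0, 0], "grip": 0},
    {"dp": [0.0016, 0, 0.11], "angular": [0, 0, 0], "grip": 0},
    {"dp": [0.0016, 0, 0.14], "angular": [0, 0, 0], "grip": 0},
    {"dp": [0.0016, 0, 0.165], "angular": [0, 0, 0], "grip": 0},
    {"dp": [0.0016, 0, 0.185], "angular": [0, 0, 0], "grip": 0},
    {"dp": [0.0016, 0, 0.2], "angular": [0, 0, 0], "grip": 0},
    {"dp": [0.0016, 0, 0.21], "angular": [0, 0, 0], "grip": 0},
    {"dp": [0.0016, 0, 0.21], "angular": [0, 0, 0], "grip": 0},
    {"dp": [0.0016, 0, 0.21], "angular": [0, 0, 0], "grip": 0},
  ],
)

```text
time_s: 12.55
tcp_pos: [560.7, 132.4, 150.2]
tool_rot: [0.653, 0.757, 0.001, 0.0]
ft_force: [0.1, 0.1, -3.6]
finger_gap: 63.2
grasp_force: 67.5
```

>>> send_rows(
  commands=[
    {"dp": [-0.0012, 0, 0.004], "angular": [0, 0, 0], "grip": 0},
    {"dp": [-0.0012, 0, 0.008], "angular": [0, 0, 0], "grip": 0},
    {"dp": [-0.0012, 0, 0.012], "angular": [0, 0, 0], "grip": 0},
    {"dp": [-0.0012, 0, 0.016], "angular": [0, 0, 0], "grip": 0},
    {"dp": [-0.0012, 0, 0.018], "angular": [0, 0, 0], "grip": 0},
    {"dp": [-0.0012, 0, 0.018], "angular": [0, 0, 0], "grip": 0},
  ],
)

```text
time_s: 13.05
tcp_pos: [560.2, 131.9, 140.6]
tool_rot: [0.653, 0.757, 0.001, 0.0]
ft_force: [-0.4, 0.3, -4.8]
finger_gap: 63.1
grasp_force: 67.6
```

Below the lip top with no contact. Next the last 4 mm.

>>> send_rows(
  commands=[
    {"dp": [0, 0, 0.002], "angular": [0, 0, 0], "grip": 0},
    {"dp": [0, 0, 0.004], "angular": [0, 0, 0], "grip": 0},
    {"dp": [0, 0, 0.006], "angular": [0, 0, 0], "grip": 0},
    {"dp": [0, 0, 0.008], "angular": [0, 0, 0], "grip": 0},
    {"dp": [0, 0, 0.008], "angular": [0, 0, 0], "grip": 0},
  ],
)

```text
time_s: 13.47
tcp_pos: [560.5, 131.9, 137.0]
tool_rot: [0.653, 0.757, 0.001, 0.0]
ft_force: [-0.3, -0.0, -3.1]
finger_gap: 63.7
grasp_force: 67.6
```

>>> send_rows(
  commands=[
    {"dp": [0, 0, 0.001], "angular": [0, 0, 0], "grip": 0},
    {"dp": [0, 0, 0.002], "angular": [0, 0, 0], "grip": 0},
    {"dp": [0, 0, 0.003], "angular": [0, 0, 0], "grip": 0},
    {"dp": [0, 0, 0.003], "angular": [0, 0, 0], "grip": 0},
  ],
)

```text
time_s: 13.8
tcp_pos: [560.5, 131.9, 137.0]
tool_rot: [0.653, 0.757, 0.001, 0.001]
ft_force: [-3.5, -0.3, 7.7]
finger_gap: 63.5
grasp_force: 68.5
```

>>> send_rows(
  commands=[
    {"dp": [0, 0, 0], "angular": [0, 0, 0], "grip": 1},
    {"dp": [0, 0, 0], "angular": [0, 0, 0], "grip": 1},
    {"dp": [0, 0, 0], "angular": [0, 0, 0], "grip": 1},
    {"dp": [0, 0, 0], "angular": [0, 0, 0], "grip": 1},
    {"dp": [0, 0, 0], "angular": [0, 0, 0], "grip": 1},
    {"dp": [0, 0, 0], "angular": [0, 0, 0], "grip": 1},
    {"dp": [0, 0, -0.02], "angular": [0, 0, 0], "grip": 1},
    {"dp": [0, 0, -0.07], "angular": [0, 0, 0], "grip": 1},
    {"dp": [0, 0, -0.13], "angular": [0, 0, 0], "grip": 1},
    {"dp": [0, 0, -0.2], "angular": [0, 0, 0], "grip": 1},
    {"dp": [0, 0, -0.27], "angular": [0, 0, 0], "grip": 1},
    {"dp": [0, 0, -0.3], "angular": [0, 0, 0], "grip": 1},
  ],
)

```text
time_s: 14.8
tcp_pos: [562.3, 132.1, 291.4]
tool_rot: [0.653, 0.757, 0.004, 0.003]
ft_force: [1.4, 0.3, -0.1]
finger_gap: 85.3
grasp_force: 0.0
```

Run:
```python
from h import *
c=cam("wrist");im=ctrl.get_image("wrist")[:,:,::-1].copy()
cv2.imwrite("pics/w5.png",im)
s=ctrl.get_state();print(s["tcp_pos"],s["joints"])
V=im.max(2).astype(int);S=V-im.min(2)
for k in blobs((V>140)&(S<45),800):
    r=cv2.minAreaRect(k)
    if abs(r[0][0]-256)<40:
        P=ray(c,cv2.boxPoints(r),162);print(r,P.mean(0),P[:,:2].round(1).tolist())
rel([539,-297,280],-81.6)
```

```text
[563.35055673 132.31623668 293.15841537] [1.57363177e-01 2.77812150e-01 1.44641619e+00 5.69575228e-04
 1.40360482e+00 1.04668646e-02]
((248.0, 189.5), (47.0, 70.0), 90.0) [558.62878885 130.48139041 162.        ] [[524.7, 148.0], [586.3, 157.0], [594.1, 113.1], [529.4, 103.8]]
dp [-0.8423 -0.1741  0.0233] ang [ 0.0145  0.013  -1.9997] j6 0.01 t 14.8
```

The tall tin measures about 1 mm from the pocket centre. Now to the short tin on the mat, turning 90°.

>>> send_rows(
  commands=[
    {"dp": [-0.06, -0.012, 0], "angular": [0, 0, 0.1], "grip": 1},
    {"dp": [-0.14, -0.029, 0], "angular": [0, 0, 0.2], "grip": 1},
    {"dp": [-0.22, -0.045, 0], "angular": [0, 0, 0.3], "grip": 1},
    {"dp": [-0.3, -0.062, 0], "angular": [0, 0, 0.4], "grip": 1},
    {"dp": [-0.38, -0.078, 0], "angular": [0, 0, 0.5], "grip": 1},
    {"dp": [-0.46, -0.095, 0], "angular": [0, 0, 0.6], "grip": 1},
    {"dp": [-0.54, -0.111, 0], "angular": [0, 0, 0.7], "grip": 1},
    {"dp": [-0.62, -0.128, 0], "angular": [0, 0, 0.8], "grip": 1},
    {"dp": [-0.7, -0.144, 0], "angular": [0, 0, 0.9], "grip": 1},
    {"dp": [-0.78, -0.161, 0], "angular": [0, 0, 1], "grip": 1},
    {"dp": [-0.83, -0.171, 0], "angular": [0, 0, 1], "grip": 1},
    {"dp": [-0.842, -0.174, 0], "angular": [0, 0, 1], "grip": 1},
  ],
)

```text
time_s: 15.85
tcp_pos: [535.1, -302.3, 284.8]
tool_rot: [0.894, 0.447, 0.0, 0.001]
ft_force: [0.3, 0.4, -0.2]
finger_gap: 85.3
grasp_force: 0.0
```

>>> send_rows(
  commands=[
    {"dp": [0, 0, 0], "angular": [0, 0, 0.16], "grip": 1},
    {"dp": [0, 0, 0], "angular": [0, 0, 0.32], "grip": 1},
    {"dp": [0, 0, 0], "angular": [0, 0, 0.48], "grip": 1},
    {"dp": [0, 0, 0], "angular": [0, 0, 0.64], "grip": 1},
    {"dp": [0, 0, 0], "angular": [0, 0, 0.8], "grip": 1},
    {"dp": [0, 0, 0], "angular": [0, 0, 0.95], "grip": 1},
    {"dp": [0, 0, 0], "angular": [0, 0, 1], "grip": 1},
    {"dp": [0, 0, 0], "angular": [0, 0, 1], "grip": 1},
    {"dp": [0, 0, 0], "angular": [0, 0, 1], "grip": 1},
  ],
)

```text
time_s: 16.6
tcp_pos: [535.7, -296.6, 285.0]
tool_rot: [0.997, 0.074, 0.001, -0.001]
ft_force: [-0.4, 0.9, 0.1]
finger_gap: 85.2
grasp_force: 0.0
```

Run:
```python
from h import *
c=cam("wrist");im=ctrl.get_image("wrist")[:,:,::-1].copy()
cv2.imwrite("pics/w6.png",im)
s=ctrl.get_state();print(s["tcp_pos"],s["joints"][5],proj(c,[539,-297,81]))
V=im.max(2).astype(int);S=V-im.min(2)
for k in blobs((V>75)&(S<40),500):
    r=cv2.minAreaRect(k)
    if abs(r[0][0]-256)<60:
        P=ray(c,cv2.boxPoints(r),81);print(r,P.mean(0),P[:,:2].round(1).tolist())
rel([539,-297,58],-81.6)
```

```text
[ 535.67621062 -296.74420371  285.06097405] 0.8459714654465661 [[255.30374928 170.82101905]]
((256.0, 166.0), (60.0, 40.0), 90.0) [ 543.70056712 -297.10615429   81.        ] [[575.2, -269.6], [581.9, -314.0], [512.4, -326.0], [505.3, -278.8]]
dp [0.0058 0.002  0.4541] ang [-0.0013 -0.002   0.0027] j6 0.85 t 16.6
```

View pics/w6.png

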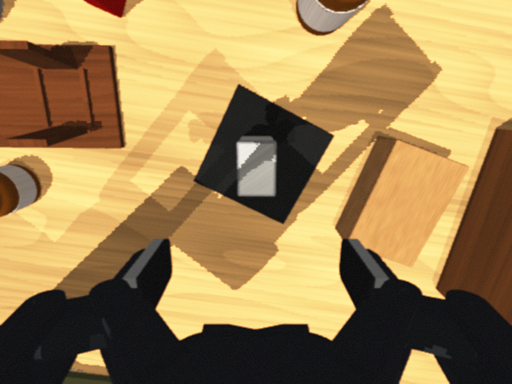

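The short tin is at (256,169), upright on the mat and square to the tool. The carton and bottle are clear of the fingers.

>>> send_rows(
  commands=[
    {"dp": [0.006, 0.001, 0.06], "angular": [0, -0.002, 0], "grip": 1},
    {"dp": [0.006, 0.001, 0.13], "angular": [0, -0.002, 0], "grip": 1},
    {"dp": [0.006, 0.001, 0.2], "angular": [0, -0.002, 0], "grip": 1},
    {"dp": [0.006, 0.001, 0.27], "angular": [0, -0.002, 0], "grip": 1},
    {"dp": [0.006, 0.001, 0.33], "angular": [0, -0.002, 0], "grip": 1},
    {"dp": [0.006, 0.001, 0.38], "angular": [0, -0.002, 0], "grip": 1},
    {"dp": [0.006, 0.001, 0.42], "angular": [0, -0.002, 0], "grip": 1},
    {"dp": [0.006, 0.001, 0.445], "angular": [0, -0.002, 0], "grip": 1},
    {"dp": [0.006, 0.001, 0.45], "angular": [0, -0.002, 0], "grip": 1},
    {"dp": [0.006, 0.001, 0.45], "angular": [0, -0.002, 0], "grip": 1},
    {"dp": [0.006, 0.001, 0.45], "angular": [0, -0.002, 0], "grip": 1},
  ],
)

```text
time_s: 17.57
tcp_pos: [539.7, -297.5, 60.7]
tool_rot: [0.997, 0.074, 0.0, -0.0]
ft_force: [-0.3, -0.2, -0.5]
finger_gap: 85.2
grasp_force: 0.0
```

Run:
```python
from h import *
print(ctrl.get_state()["tcp_pos"])
rel([539.3,-297,58],-81.6)
```

```text
[ 539.70929516 -297.49556553   60.66144512]
dp [-0.0007 -0.0011  0.0053] ang [ 0.     -0.0012  0.0008] j6 0.85 t 17.6
```

Close here (TCP 57.7 mm above the tin's base).

>>> send_rows(
  commands=[
    {"dp": [0, -0.001, 0.001], "angular": [0, 0, 0], "grip": 0},
    {"dp": [0, -0.001, 0.001], "angular": [0, 0, 0], "grip": 0},
    {"dp": [0, -0.001, 0.001], "angular": [0, 0, 0], "grip": 0},
    {"dp": [0, -0.001, 0.001], "angular": [0, 0, 0], "grip": 0},
    {"dp": [0, -0.001, 0.001], "angular": [0, 0, 0], "grip": 0},
    {"dp": [0, -0.001, 0.001], "angular": [0, 0, 0], "grip": 0},
    {"dp": [0, -0.001, 0.001], "angular": [0, 0, 0], "grip": 0},
    {"dp": [0, -0.001, 0.001], "angular": [0, 0, 0], "grip": 0},
    {"dp": [0, -0.001, 0.001], "angular": [0, 0, 0], "grip": 0},
  ],
)

```text
time_s: 18.32
tcp_pos: [539.7, -297.0, 60.7]
tool_rot: [0.997, 0.073, 0.001, 0.0]
ft_force: [0.7, 1.8, 6.0]
finger_gap: 43.4
grasp_force: 61.9
```

>>> send_rows(
  commands=[
    {"dp": [0, 0, -0.02], "angular": [0, 0, 0], "grip": 0},
    {"dp": [0, 0, -0.06], "angular": [0, 0, 0], "grip": 0},
    {"dp": [0, 0, -0.11], "angular": [0, 0, 0], "grip": 0},
    {"dp": [0, 0, -0.17], "angular": [0, 0, 0], "grip": 0},
    {"dp": [0, 0, -0.23], "angular": [0, 0, 0], "grip": 0},
    {"dp": [0, 0, -0.29], "angular": [0, 0, 0], "grip": 0},
    {"dp": [0, 0, -0.32], "angular": [0, 0, 0], "grip": 0},
    {"dp": [0, 0, -0.33], "angular": [0, 0, 0], "grip": 0},
    {"dp": [0, 0, -0.33], "angular": [0, 0, 0], "grip": 0},
    {"dp": [0, 0, -0.33], "angular": [0, 0, 0], "grip": 0},
  ],
)

```text
time_s: 19.15
tcp_pos: [538.2, -296.4, 223.6]
tool_rot: [0.997, 0.073, -0.001, -0.001]
ft_force: [-0.6, 0.3, -2.7]
finger_gap: 43.5
grasp_force: 61.5
```

Run:
```python
from h import *
s=ctrl.get_state();print(s["tcp_pos"],s["tool_rot"])
a=np.radians(8.4);X=np.array([np.cos(a),np.sin(a)]);Y=np.array([-X[1],X[0]])
p=np.array([569.3,46.2])+3.7*X-85*Y;print(p)
rel([*p,222],-81.6)
```

```text
[ 538.21188432 -296.36661434  223.57199857] [ 9.97310534e-01  7.32825398e-02 -7.68568662e-04 -8.81304226e-04]
[585.37736506 -37.3476411 ]
dp [ 0.169  -0.4987  0.0038] ang [-0.0024  0.0018  0.0001] j6 0.85 t 19.1
```

>>> send_rows(
  commands=[
    {"dp": [0.01, -0.03, 0], "angular": [0, 0, 0], "grip": 0},
    {"dp": [0.03, -0.09, 0], "angular": [0, 0, 0], "grip": 0},
    {"dp": [0.054, -0.16, 0], "angular": [0, 0, 0], "grip": 0},
    {"dp": [0.078, -0.23, 0], "angular": [0, 0, 0], "grip": 0},
    {"dp": [0.102, -0.3, 0], "angular": [0, 0, 0], "grip": 0},
    {"dp": [0.125, -0.37, 0], "angular": [0, 0, 0], "grip": 0},
    {"dp": [0.149, -0.44, 0], "angular": [0, 0, 0], "grip": 0},
    {"dp": [0.163, -0.48, 0], "angular": [0, 0, 0], "grip": 0},
    {"dp": [0.17, -0.498, 0], "angular": [0, 0, 0], "grip": 0},
    {"dp": [0.17, -0.498, 0], "angular": [0, 0, 0], "grip": 0},
    {"dp": [0.17, -0.498, 0], "angular": [0, 0, 0], "grip": 0},
    {"dp": [0.17, -0.498, 0], "angular": [0, 0, 0], "grip": 0},
  ],
)

```text
time_s: 20.15
tcp_pos: [586.2, -39.1, 223.8]
tool_rot: [0.997, 0.073, -0.001, -0.0]
ft_force: [0.3, -0.2, -2.7]
finger_gap: 43.0
grasp_force: 61.7
```

Run:
```python
from h import *
im=ctrl.get_image("wrist")[:,:,::-1].copy()
cv2.imwrite("pics/w7.png",im)
s=ctrl.get_state();print(s["tcp_pos"],s["tool_rot"])
rel([585.8,-37.3,90],-81.6)
```

```text
[586.25983179 -39.45230547 224.10653155] [ 9.97361316e-01  7.25948730e-02 -6.19067852e-04 -7.48814819e-05]
dp [ 0.     -0.0043  0.2682] ang [-0.0003  0.0016 -0.0016] j6 1.29 t 20.2
```

View pics/w7.png

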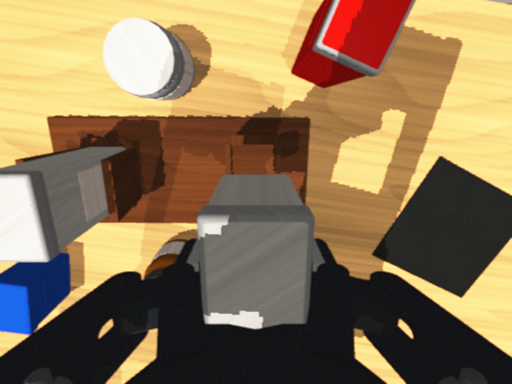

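The tall tin stands upright in the left pocket. The short tin is held square, and the mat is empty at (445,225). I'll cross-check the rack's far corner, at about (309,117), against the target.

Run:
```python
from h import *
c=cam("wrist")
im=cv2.imread("pics/w7.png");g=im.max(2)
a=np.radians(8.4);X=np.array([np.cos(a),np.sin(a)]);Y=np.array([-X[1],X[0]]);o=np.array([569.3,46.2])
for u in (70,110,215,290):
    col=g[105:130,u].astype(int);v=105+np.argmin(np.diff(col))+0.5;p=ray(c,[[u,v]],12)[0,:2]-o;print("far",u,v,"x'",(p@X).round(1))
for v in (125,150,180,190):
    row=g[v,298:320].astype(int);u=298+np.argmax(np.diff(row))+0.5;p=ray(c,[[u,v]],12)[0,:2]-o;print("right",u,v,"y'",(p@Y).round(1))
```

```text
far 70 114.5 x' 70.1
far 110 115.5 x' 69.0
far 215 115.5 x' 68.9
far 290 116.5 x' 67.8
right 309.5 125 y' -150.0
right 307.5 150 y' -149.2
right 306.5 180 y' -149.9
right 305.5 190 y' -149.3
```

>>> send_rows(
  commands=[
    {"dp": [0, -0.0043, 0.02], "angular": [0, 0, 0], "grip": 0},
    {"dp": [0, -0.0043, 0.06], "angular": [0, 0, 0], "grip": 0},
    {"dp": [0, -0.0043, 0.1], "angular": [0, 0, 0], "grip": 0},
    {"dp": [0, -0.0043, 0.14], "angular": [0, 0, 0], "grip": 0},
    {"dp": [0, -0.0043, 0.18], "angular": [0, 0, 0], "grip": 0},
    {"dp": [0, -0.0043, 0.21], "angular": [0, 0, 0], "grip": 0},
    {"dp": [0, -0.0043, 0.235], "angular": [0, 0, 0], "grip": 0},
    {"dp": [0, -0.0043, 0.255], "angular": [0, 0, 0], "grip": 0},
    {"dp": [0, -0.0043, 0.265], "angular": [0, 0, 0], "grip": 0},
    {"dp": [0, -0.0043, 0.268], "angular": [0, 0, 0], "grip": 0},
    {"dp": [0, -0.0043, 0.268], "angular": [0, 0, 0], "grip": 0},
  ],
)

```text
time_s: 21.12
tcp_pos: [586.4, -36.3, 90.4]
tool_rot: [0.997, 0.073, -0.0, -0.0]
ft_force: [0.1, 0.1, -2.9]
finger_gap: 43.5
grasp_force: 61.7
```

>>> send_rows(
  commands=[
    {"dp": [-0.001, 0.0018, 0.005], "angular": [0, 0, 0], "grip": 0},
    {"dp": [-0.001, 0.0018, 0.01], "angular": [0, 0, 0], "grip": 0},
    {"dp": [-0.001, 0.0018, 0.015], "angular": [0, 0, 0], "grip": 0},
    {"dp": [-0.001, 0.0018, 0.02], "angular": [0, 0, 0], "grip": 0},
    {"dp": [-0.001, 0.0018, 0.025], "angular": [0, 0, 0], "grip": 0},
    {"dp": [-0.001, 0.0018, 0.03], "angular": [0, 0, 0], "grip": 0},
    {"dp": [-0.001, 0.0018, 0.033], "angular": [0, 0, 0], "grip": 0},
    {"dp": [-0.001, 0.0018, 0.033], "angular": [0, 0, 0], "grip": 0},
  ],
)

```text
time_s: 21.78
tcp_pos: [585.8, -36.8, 73.7]
tool_rot: [0.997, 0.073, -0.0, -0.0]
ft_force: [-0.4, 0.6, -1.9]
finger_gap: 43.6
grasp_force: 61.7
```

Inside the lips with no contact. Next the last 4 mm.

>>> send_rows(
  commands=[
    {"dp": [0, 0, 0.002], "angular": [0, 0, 0], "grip": 0},
    {"dp": [0, 0, 0.004], "angular": [0, 0, 0], "grip": 0},
    {"dp": [0, 0, 0.006], "angular": [0, 0, 0], "grip": 0},
    {"dp": [0, 0, 0.008], "angular": [0, 0, 0], "grip": 0},
    {"dp": [0, 0, 0.01], "angular": [0, 0, 0], "grip": 0},
    {"dp": [0, 0, 0.01], "angular": [0, 0, 0], "grip": 0},
  ],
)

```text
time_s: 22.28
tcp_pos: [586.1, -36.9, 69.7]
tool_rot: [0.997, 0.073, 0.0, -0.0]
ft_force: [-1.1, -0.2, 2.7]
finger_gap: 43.6
grasp_force: 61.9
```

Floor contact at the expected height. Release and rise.

>>> send_rows(
  commands=[
    {"dp": [0, 0, 0], "angular": [0, 0, 0], "grip": 1},
    {"dp": [0, 0, 0], "angular": [0, 0, 0], "grip": 1},
    {"dp": [0, 0, 0], "angular": [0, 0, 0], "grip": 1},
    {"dp": [0, 0, 0], "angular": [0, 0, 0], "grip": 1},
    {"dp": [0, 0, 0], "angular": [0, 0, 0], "grip": 1},
    {"dp": [0, 0, 0], "angular": [0, 0, 0], "grip": 1},
    {"dp": [0, 0, 0], "angular": [0, 0, 0], "grip": 1},
  ],
)

```text
time_s: 22.87
tcp_pos: [586.1, -36.9, 69.1]
tool_rot: [0.997, 0.073, 0.0, -0.0]
ft_force: [0.6, 0.3, 0.6]
finger_gap: 85.5
grasp_force: 0.0
```

>>> send_rows(
  commands=[
    {"dp": [0, 0, -0.02], "angular": [0, 0, 0], "grip": 1},
    {"dp": [0, 0, -0.07], "angular": [0, 0, 0], "grip": 1},
    {"dp": [0, 0, -0.14], "angular": [0, 0, 0], "grip": 1},
    {"dp": [0, 0, -0.21], "angular": [0, 0, 0], "grip": 1},
    {"dp": [0, 0, -0.28], "angular": [0, 0, 0], "grip": 1},
    {"dp": [0, 0, -0.35], "angular": [0, 0, 0], "grip": 1},
    {"dp": [0, 0, -0.4], "angular": [0, 0, 0], "grip": 1},
    {"dp": [0, 0, -0.42], "angular": [0, 0, 0], "grip": 1},
    {"dp": [0, 0, -0.42], "angular": [0, 0, 0], "grip": 1},
    {"dp": [0, 0, -0.42], "angular": [0, 0, 0], "grip": 1},
  ],
)

```text
time_s: 23.7
tcp_pos: [585.6, -37.0, 279.1]
tool_rot: [0.997, 0.073, 0.0, -0.0]
ft_force: [-0.3, -0.6, -1.1]
finger_gap: 85.4
grasp_force: 0.0
```

Run:
```python
from h import *
im=ctrl.get_image("wrist")[:,:,::-1].copy();cv2.imwrite("pics/w8.png",im)
```

```text
(no output)
```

View pics/w8.png

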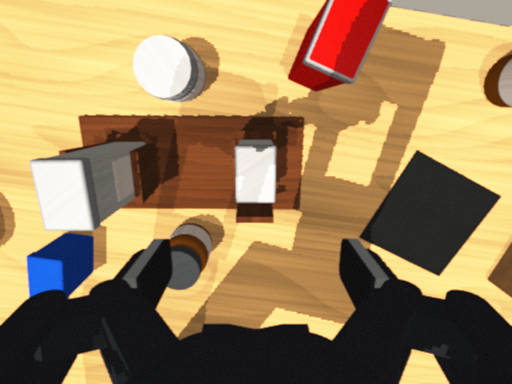

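Both tins stand upright in swapped pockets: the short one at (255,170) between its front and back fences, the tall one at (65,190). The other goods have not moved. Handing in.

```bash
python3 -c "
from rig import ctrl
print(ctrl.finish_job())"
```

```text
the job is handed in; nothing more can be done
None
```

I swapped the short and tall tins, with the short one set down and released on the mat in between, and handed the job in at about 24 s; the hand-in returned no verdict. The last wrist picture shows both upright in their new pockets and the goods in view undisturbed.

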